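Load plate weights onto a spring scale until the pointer is in the marked band

TASK

Thread the square steel plates from the mat one by one over the square post of the spring scale, each turned to fit, lowered gently and let go resting flat on the pan or on the seated plate below before the next is added, until the scale's pointer rests between the two raised marks on its gauge. Never press or drop so hard that the scale reads past 0.050 (overload), leave the plates you do not need lying flat on the mat, and do not disturb the nut, wrench and bearing ring that lie about.

Things in the scene. Friction and masses are not known exactly. Their poses are not given: they have to be found in the camera images.
- plate1_c (a point): a square steel plate weight, 50 x 50 x 14 mm (about 0.24 kg, each a little different), lying flat on the mat, with a 19 mm square hole through its middle. The point is its centre, half-way up (7 mm); x and y lie along its sides and along the sides of its hole, z up. All four plates are alike
- plate2_c (a point): a square steel plate weight, 50 x 50 x 14 mm (about 0.24 kg, each a little different), lying flat on the mat, with a 19 mm square hole through its middle. The point is its centre, half-way up (7 mm); x and y lie along its sides and along the sides of its hole, z up. All four plates are alike
- plate3_c (a point): a square steel plate weight, 50 x 50 x 14 mm (about 0.24 kg, each a little different), lying flat on the mat, with a 19 mm square hole through its middle. The point is its centre, half-way up (7 mm); x and y lie along its sides and along the sides of its hole, z up. All four plates are alike
- plate4_c (a point): a square steel plate weight, 50 x 50 x 14 mm (about 0.24 kg, each a little different), lying flat on the mat, with a 19 mm square hole through its middle. The point is its centre, half-way up (7 mm); x and y lie along its sides and along the sides of its hole, z up. All four plates are alike
- seat (a point): centre of the scale pan's top (flat steel disc, 140 mm across, sinks), axes as the base, z up. A fixed 17 mm square post stands here: shoulder 46 mm up, on it a round pilot 16 mm wide, 6 high. The post's own yaw is unknown, NOT these axes: a plate over 7 degrees off square stays on the shoulder; turn it under light load to feel it drop
- pan (a joint): reading of the spring scale: how far the pan has sunk, m. Upper mark 0.0261, lower mark 0.0351, on the upright gauge facing away from the robot. It sinks 3.2 mm per newton; a plate adds 6.7 to 8.2 mm. Not zeroed: empty it reads 0.006 to 0.018. Over 0.050 is overload: never
- scale: base of the scale, a grey 160 x 160 x 45 mm block fixed to the bench, pan and post above its centre, upright gauge plate 97 mm out along its +x, 125 mm high. Origin: centre of its underside
- mat: black rubber mat fixed on the bench, 250 x 250 x 4 mm, on which the plates lie. Origin: centre of its underside; axes along its sides
- nut: small dark steel nut, 22 mm across, 10 mm high, lying on the mat between the plates; not to be disturbed
- race: round steel bearing ring, 60 mm across, 16 mm high, on the bench between mat and scale, farther out; not to be disturbed
- wrench: steel wrench, 180 mm long, on the bench between mat and scale; not to be disturbed

How it is judged:
On the way, in this order (a step that is already met when the one before it is completed fails the run):
1. one plate is threaded over the post, well down from its shoulder, flat and let go ((((horizontal distance between plate1_c and seat below 0.004 m and z of plate1_c in the frame of seat between 0 and 0.045 m and angle between plate1_c's own z axis and vertical below 0.08 rad) and contact force between the fingers and plate1 below 0.1 N) or ((horizontal distance between plate2_c and seat below 0.004 m and z of plate2_c in the frame of seat between 0 and 0.045 m and angle between plate2_c's own z axis and vertical below 0.08 rad) and contact force between the fingers and plate2 below 0.1 N) or ((horizontal distance between plate3_c and seat below 0.004 m and z of plate3_c in the frame of seat between 0 and 0.045 m and angle between plate3_c's own z axis and vertical below 0.08 rad) and contact force between the fingers and plate3 below 0.1 N) or ((horizontal distance between plate4_c and seat below 0.004 m and z of plate4_c in the frame of seat between 0 and 0.045 m and angle between plate4_c's own z axis and vertical below 0.08 rad) and contact force between the fingers and plate4 below 0.1 N))), for 0.2 s.
2. a second plate is threaded on, well down from the shoulder, flat and let go ((((horizontal distance between plate1_c and seat below 0.004 m and z of plate1_c in the frame of seat between 0 and 0.045 m and angle between plate1_c's own z axis and vertical below 0.08 rad) and (horizontal distance between plate2_c and seat below 0.004 m and z of plate2_c in the frame of seat between 0 and 0.045 m and angle between plate2_c's own z axis and vertical below 0.08 rad) and contact force between the fingers and plate1 below 0.1 N and contact force between the fingers and plate2 below 0.1 N) or ((horizontal distance between plate1_c and seat below 0.004 m and z of plate1_c in the frame of seat between 0 and 0.045 m and angle between plate1_c's own z axis and vertical below 0.08 rad) and (horizontal distance between plate3_c and seat below 0.004 m and z of plate3_c in the frame of seat between 0 and 0.045 m and angle between plate3_c's own z axis and vertical below 0.08 rad) and contact force between the fingers and plate1 below 0.1 N and contact force between the fingers and plate3 below 0.1 N) or ((horizontal distance between plate1_c and seat below 0.004 m and z of plate1_c in the frame of seat between 0 and 0.045 m and angle between plate1_c's own z axis and vertical below 0.08 rad) and (horizontal distance between plate4_c and seat below 0.004 m and z of plate4_c in the frame of seat between 0 and 0.045 m and angle between plate4_c's own z axis and vertical below 0.08 rad) and contact force between the fingers and plate1 below 0.1 N and contact force between the fingers and plate4 below 0.1 N) or ((horizontal distance between plate2_c and seat below 0.004 m and z of plate2_c in the frame of seat between 0 and 0.045 m and angle between plate2_c's own z axis and vertical below 0.08 rad) and (horizontal distance between plate3_c and seat below 0.004 m and z of plate3_c in the frame of seat between 0 and 0.045 m and angle between plate3_c's own z axis and vertical below 0.08 rad) and contact force between the fingers and plate2 below 0.1 N and contact force between the fingers and plate3 below 0.1 N) or ((horizontal distance between plate2_c and seat below 0.004 m and z of plate2_c in the frame of seat between 0 and 0.045 m and angle between plate2_c's own z axis and vertical below 0.08 rad) and (horizontal distance between plate4_c and seat below 0.004 m and z of plate4_c in the frame of seat between 0 and 0.045 m and angle between plate4_c's own z axis and vertical below 0.08 rad) and contact force between the fingers and plate2 below 0.1 N and contact force between the fingers and plate4 below 0.1 N) or ((horizontal distance between plate3_c and seat below 0.004 m and z of plate3_c in the frame of seat between 0 and 0.045 m and angle between plate3_c's own z axis and vertical below 0.08 rad) and (horizontal distance between plate4_c and seat below 0.004 m and z of plate4_c in the frame of seat between 0 and 0.045 m and angle between plate4_c's own z axis and vertical below 0.08 rad) and contact force between the fingers and plate3 below 0.1 N and contact force between the fingers and plate4 below 0.1 N))), for 0.2 s.
At the end, for the whole second after the job is handed in: The scale rests reading 0.0261 to 0.0351; every plate is at rest, either flat on the post (centre within 4 mm of its axis, under 45 mm above the pan, tilt under 0.08 rad) or flat on the mat (within 140 mm of its centre along each side, centre below 30 mm) (value of joint pan between 0.0261 and 0.0351 m and velocity of joint pan between -0.01 and 0.01 m/s and ((horizontal distance between plate1_c and seat below 0.004 m and z of plate1_c in the frame of seat between 0 and 0.045 m and angle between plate1_c's own z axis and vertical below 0.08 rad) or (x of plate1_c in the frame of mat between -0.14 and 0.14 m and y of plate1_c in the frame of mat between -0.14 and 0.14 m and height (world z) of plate1_c below 0.03 m and angle between plate1_c's own z axis and vertical below 0.1 rad)) and ((horizontal distance between plate2_c and seat below 0.004 m and z of plate2_c in the frame of seat between 0 and 0.045 m and angle between plate2_c's own z axis and vertical below 0.08 rad) or (x of plate2_c in the frame of mat between -0.14 and 0.14 m and y of plate2_c in the frame of mat between -0.14 and 0.14 m and height (world z) of plate2_c below 0.03 m and angle between plate2_c's own z axis and vertical below 0.1 rad)) and ((horizontal distance between plate3_c and seat below 0.004 m and z of plate3_c in the frame of seat between 0 and 0.045 m and angle between plate3_c's own z axis and vertical below 0.08 rad) or (x of plate3_c in the frame of mat between -0.14 and 0.14 m and y of plate3_c in the frame of mat between -0.14 and 0.14 m and height (world z) of plate3_c below 0.03 m and angle between plate3_c's own z axis and vertical below 0.1 rad)) and ((horizontal distance between plate4_c and seat below 0.004 m and z of plate4_c in the frame of seat between 0 and 0.045 m and angle between plate4_c's own z axis and vertical below 0.08 rad) or (x of plate4_c in the frame of mat between -0.14 and 0.14 m and y of plate4_c in the frame of mat between -0.14 and 0.14 m and height (world z) of plate4_c below 0.03 m and angle between plate4_c's own z axis and vertical below 0.1 rad)) and linear speed of each of plate1, plate2, plate3, plate4 below 0.02 m/s); the robot touches nothing.
It fails at once if a plate is stacked on another that is still up on the post's shoulder ((contact force between plate1 and plate2 above 0.3 N and horizontal distance between each of plate1_c, plate2_c and seat below 0.02 m and z of each of plate1_c, plate2_c in the frame of seat above 0.046 m) or (contact force between plate1 and plate3 above 0.3 N and horizontal distance between each of plate1_c, plate3_c and seat below 0.02 m and z of each of plate1_c, plate3_c in the frame of seat above 0.046 m) or (contact force between plate1 and plate4 above 0.3 N and horizontal distance between each of plate1_c, plate4_c and seat below 0.02 m and z of each of plate1_c, plate4_c in the frame of seat above 0.046 m) or (contact force between plate2 and plate3 above 0.3 N and horizontal distance between each of plate2_c, plate3_c and seat below 0.02 m and z of each of plate2_c, plate3_c in the frame of seat above 0.046 m) or (contact force between plate2 and plate4 above 0.3 N and horizontal distance between each of plate2_c, plate4_c and seat below 0.02 m and z of each of plate2_c, plate4_c in the frame of seat above 0.046 m) or (contact force between plate3 and plate4 above 0.3 N and horizontal distance between each of plate3_c, plate4_c and seat below 0.02 m and z of each of plate3_c, plate4_c in the frame of seat above 0.046 m)).
It fails at once if the scale reads more than 0.050 m (overloaded: pressed, struck or overfilled) (value of joint pan above 0.05 m).
It fails at once if the nut, wrench or bearing ring is moved more than 30 mm (distance of any of nut, race, wrench from where it was at the start of the episode above 0.03 m).
It also fails if it takes over 72 s, if anything falls off the work surface, if the arm or the gripper's body presses on something with over 40 N, if the wrist force passes 120 N, or if a joint passes its speed limit or range.

ROBOT

A 6-joint arm with a two-finger parallel gripper is mounted at the origin on the work surface. World frame = base frame: x ahead of the robot, y to its left, z up, the work surface at z = 0. Lengths are in m, angles in rad, forces in N, time in s.
With the tool pointing down it reaches from about 0.25 to 0.775 m from the base axis. Payload 4 kg.
Tool frame: the origin (TCP) lies on the centre line of the jaws, within the pads' length; the fingertips stand 17 mm ahead of it and the grasp point (between the pads) lies 2 mm behind it; z points along the fingers, y is the line along which they close (so a half turn about z gives the same grasp; the last joint's range is limited). The gripper opens to 94 mm and grips with 3 to 60 N. Pads are 16 mm wide; open, the fingers measure 119 mm over their backs; the gripper's body (75 mm by 177 mm) begins 78 mm behind the grasp point.
Start: joints at [-1.328, 0.087, 1.371, -0, 1.684, -0.103], TCP at [0.186, -0.517, 0.191] pointing down, gripper open.
Joint ranges: [-3.1, 3.1], [-0.76, 2.03], [0.27, 2.55], [-1.08, 4.22], [0.17, 2.65], [-2.57, 2.57]. Speed limits (rad/s): [2.79, 2.79, 3.14, 3.14, 3.14, 3.14].

INTERFACE

Orientations are given as [roll, pitch, yaw] about the fixed x, y, z axes, in that order (R = Rz(yaw) Ry(pitch) Rx(roll)).
In Python, from bench import robot gives the robot as it stands.
- The arm moves only by the tool servo_tool, never from a script. Its argument "plan" is a list of rows, each a list of 7 numbers: the shift along the tool's x, y, z normalised to -1 to 1, where 1 is 0.1 m, then the turn, a rotation vector about the tool's x, y, z normalised to -1 to 1, where 1 is pi/2 rad, then the finger opening in mm, from 0 to 94. In form: [[x, y, z, ax, ay, az, gripper], ...]. A call has 1 to 12 rows; each row is the pose to reach, as a shift and turn from the pose commanded when the call began, along the tool's axes at that moment; what a row does not reach only later rows make up. A row lasts 1/12 s, in which the tool goes at most 41.7 mm and 7.16 degrees, less where a joint would pass 70% of its speed; a pose out of reach is approached as far as the arm can. A call with a number of a shift or a turn outside -1 to 1 is refused whole. A call with a gripper value outside its range is refused whole. The fingers move at their own pace and stop on an object; the grip force is fixed at half the most. Time passes only in rows, so rows that repeat a pose let the fingers close. It gives the time, the measured TCP pose, the force, the opening and the grip force at its end, in the units of the state.
- robot.get_obs(): the state, without advancing time (a new reading comes with each control period).
- robot.snapshot(name): name is "side" or "top"; returns the picture (480x640x3 uint8, red, green, blue); there is no depth.
- robot.camera_params(name): a dict with "camera_matrix" (3x3 intrinsics, pixels), "distortion" ([k1, k2, p1, p2, k3] as OpenCV has them; the pictures are not rectified), "rvec" (rotation vector, rad) and "tvec" (3), from world to camera coordinates, as OpenCV has them. Camera axes: x right, y down, z forward; pixel columns grow to the right and rows downward; lengths in m; the calibration is good to about 2 mm. A picture is of the moment at which its call begins. camera_params takes no time and is no camera call.
- robot.close_job(): hands the job in; it is judged then, once.
Trained networks look in the newest picture that a camera, given by its name, has taken for a name from the list of things; names that differ only in an ending like _2 or _b are one class to them, and where a whole thing is asked for, a point or a joint stands for the part that bears it (a point fixed in the world has none). Each returns a list of dicts, best first, with "conf" (0 to 1); they miss things now and then, are a little off and sometimes report something else, mostly with a low value. They report only what shows in the picture. A call takes as long as a camera call.
- robot.find_in(thing, camera): "extent" ([centre column, centre row, width, height] in pixels, round what is visible of it).
The state is a dict: "time": time; "joint_positions": joint angles; "qvel": joint speeds; "joint_torque": joint torques, N m; "tool_pos": TCP position; "ee_rot": TCP orientation; "wrist_force": force on the tool from outside, world axes, zero at the start; "wrist_torque": the same for the moment, N m; "width": finger opening in m; "finger_force": force on a finger pad.
Only numpy, scipy, OpenCV 4.12 (cv2) and the standard library are available. Lean on these libraries where they do the work, as an engineer would, in place of code of your own. Each camera call takes 0.05 s, during which the arm holds its last target. There are 200 camera calls.

## Working session

There is one attempt and no reset: what is moved stays moved. The work goes in short steps, Python scripts to look and compute and a tool call to move; the robot and the scene stay as the last step left them, time stands still between calls to the robot, and variables do not carry over. Pictures are saved under pics/ and viewed, at most 10 in all, crops included, and the job is handed in when it is done.

Besides the shell and the picture viewer there is one more tool, called as name([rows], argument=value, ...), one row to a line, values as JSON. servo_tool: Moves the arm, as the interface text tells. Scaled input: -1 to 1 covers 0.1 m each way for a shift and pi/2 rad each way for a turn. Its arguments: {"type":"object","properties":{"plan":{"type":"array","items":{"type":"array","items":{"type":"number"}}}},"required":["plan"]}

```bash
mkdir -p pics
python3 - <<'E'
from bench import robot
import cv2,numpy as np
for n in("top","side"):
    im=robot.snapshot(n); cv2.imwrite(f"pics/{n}0.png",im[:,:,::-1])
    p=robot.camera_params(n); print(n,{k:np.round(v,4).tolist() for k,v in p.items()})
    for t in("plate1_c","nut","scale","mat","wrench","race"):
        print(t,[(np.round(d["extent"],1).tolist(),round(d["conf"],2)) for d in robot.find_in(t,n)])
print(robot.get_obs())
E
```

```text
top {'camera_matrix': [[550.724, 0.0, 315.3705], [0.0, 550.724, 241.1804], [0.0, 0.0, 1.0]], 'distortion': [-0.1036, 0.0, 0.0, 0.0, 0.0], 'rvec': [2.1925, -2.2396, 0.0254], 'tvec': [0.0293, 0.5307, 0.9922]}
plate1_c [([492.1, 247.5, 34.0, 31.3], 0.77)]
nut [([459.7, 211.6, 7.0, 7.8], 0.67)]
scale [([197.3, 252.9, 101.0, 115.5], 0.63)]
mat [([454.7, 214.9, 147.1, 152.6], 0.79)]
wrench [([326.5, 283.8, 24.8, 99.0], 0.84), ([326.2, 175.3, 34.0, 37.3], 0.55)]
race [([325.5, 176.0, 34.2, 36.4], 0.68)]
side {'camera_matrix': [[595.6052, 0.0, 320.5781], [0.0, 595.6052, 237.9653], [0.0, 0.0, 1.0]], 'distortion': [0.0421, 0.0, 0.0, 0.0, 0.0], 'rvec': [0.3176, 2.8858, -1.0219], 'tvec': [0.521, -0.0484, 1.1823]}
plate1_c [([299.8, 146.8, 27.2, 20.9], 0.82)]
nut [([245.9, 159.6, 28.2, 23.1], 0.46), ([275.6, 176.1, 12.1, 11.7], 0.39)]
scale [([372.6, 351.4, 137.8, 138.2], 0.66), ([247.0, 159.4, 28.3, 25.3], 0.61)]
mat [([283.1, 179.2, 145.9, 104.4], 0.83), ([373.3, 351.0, 138.0, 131.3], 0.72)]
wrench [([361.9, 253.2, 93.3, 35.3], 0.76)]
race [([259.4, 267.4, 40.5, 31.7], 0.94)]
{'time': 0.7, 'joint_positions': array([-1.32811518e+00,  8.71492545e-02,  1.37067014e+00,  2.74147379e-05,
        1.68362053e+00, -1.03097153e-01]), 'qvel': array([ 0.00170647,  0.00057454, -0.00013356,  0.0006851 ,  0.000878  ,
       -0.00048338]), 'joint_torque': array([-7.75755452e-04, -3.39904153e+01, -3.02525067e+01,  7.17662810e-02,
        2.35167705e-02,  2.63522708e-06]), 'tool_pos': array([ 0.18642316, -0.51746715,  0.19144881]), 'ee_rot': array([ 3.14143793e+00, -1.13772973e-05,  3.45781392e-01]), 'wrist_force': array([ 0.36605443, -0.31461969, -0.33086679]), 'wrist_torque': array([ 0.01501215,  0.02017629, -0.01797943]), 'finger_force': 0.0, 'width': 0.09412796482575124}
```

View pics/top0.png

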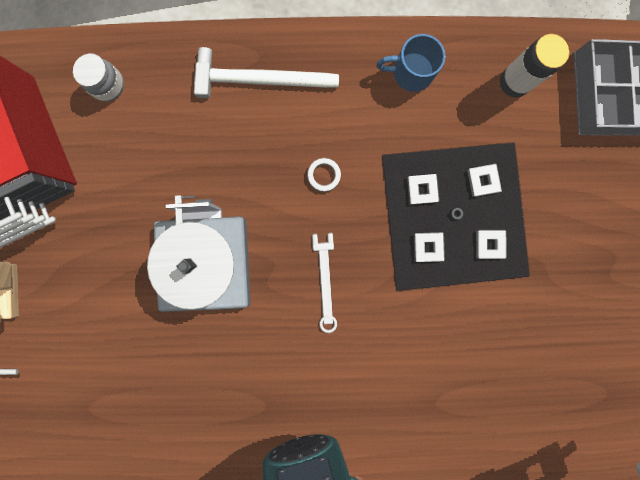

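View pics/side0.png

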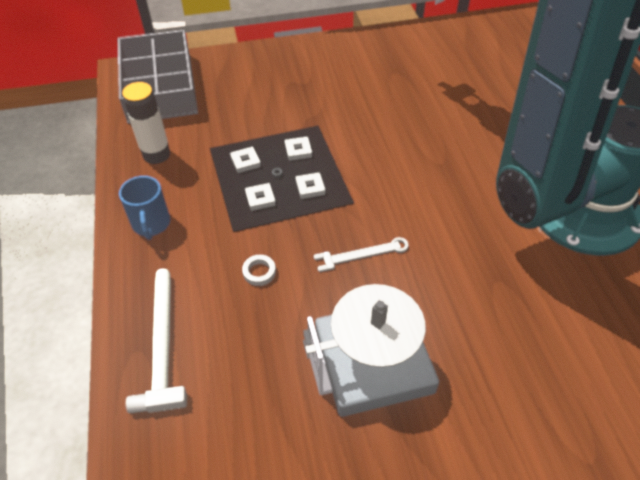

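```bash
cat > h.py <<'E'
from bench import robot
import cv2,numpy as np
P={n:robot.camera_params(n) for n in("top","side")}
def K(n):
    p=P[n];return np.array(p["camera_matrix"]),np.array(p["distortion"]),np.array(p["rvec"],float),np.array(p["tvec"],float)
def back(n,uv,z):
    k,d,r,t=K(n);R=cv2.Rodrigues(r)[0]
    q=cv2.undistortPoints(np.array(uv,float).reshape(-1,1,2),k,d).reshape(-1,2)
    ray=np.c_[q,np.ones(len(q))]@R;c=-R.T@t.ravel()
    return c+ray*((z-c[2])/ray[:,2])[:,None]
def proj(n,X):
    k,d,r,t=K(n);return cv2.projectPoints(np.array(X,float).reshape(-1,1,3),r,t,k,d)[0].reshape(-1,2)
def rect(n,z,x0,x1,y0,y1,res=0.0005,im=None):
    "rectified view of the plane z: row 0 = x1 , col 0 = y1"
    xs=np.arange(x1,x0,-res);ys=np.arange(y1,y0,-res)
    g=np.stack(np.meshgrid(xs,ys,indexing="ij"),-1);X=np.c_[g.reshape(-1,2),np.full(g.size//2,z)]
    m=proj(n,X).reshape(g.shape).astype(np.float32)
    return cv2.remap(im,m[...,0],m[...,1],cv2.INTER_CUBIC)
def plates(n,im,z=.018):
    g=im.min(2);o=[]
    r=rect(n,z,.35,.65,-.45,-.1,.0005,g)
    _,b=cv2.threshold(r,130,255,0)
    for c in cv2.findContours(b,cv2.RETR_EXTERNAL,cv2.CHAIN_APPROX_NONE)[0]:
        (u,v),(w,h),a=cv2.minAreaRect(c)
        if 30<w*.5<70 and 30<h*.5<70: o.append((.65-v*.0005,-.1-u*.0005,w*.5,h*.5,-a%90))
    return o
E
python3 - <<'E'
from h import *
im={n:cv2.imread(f"pics/{n}0.png") for n in P}
for n in P:
    print(n,back(n,[[425,189] if n=="top" else [245,158]],.018).round(3))
    for o in plates(n,im[n]):print(n,np.round(o,4))
a=im["top"][190:330,135:265];b=im["side"][280:420,295:445]
cv2.imwrite("pics/c.png",np.hstack([cv2.resize(a,(390,420),interpolation=2),cv2.resize(b,(400,373),interpolation=2)[:420] if 0 else cv2.resize(b,(400,420),interpolation=2)]))
for z in(.06,.1):print(back("top",[[187,266],[190,265],[148,266],[233,266],[190,222],[190,309]],z).round(3).tolist())
E
```

```text
top [[ 0.621 -0.181  0.018]]
top [ 0.5168 -0.186  52.     51.5     0.    ]
top [ 0.5192 -0.3008 52.1229 51.4753 88.698 ]
top [ 0.6216 -0.1778 51.222  51.9362  3.9005]
top [ 0.6323 -0.2922 44.0074 52.2735  8.9726]
side [[ 0.634 -0.289  0.018]]
side [ 0.5153 -0.186  54.3785 57.5083  0.7848]
side [ 0.518  -0.3003 58.1484 54.5091 88.8542]
side [ 0.6201 -0.1778 53.9429 56.936   3.9005]
side [ 0.6309 -0.2916 47.4038 58.0098  8.7462]
[[0.492, 0.239, 0.06], [0.494, 0.234, 0.06], [0.494, 0.307, 0.06], [0.491, 0.16, 0.06], [0.568, 0.233, 0.06], [0.419, 0.236, 0.06]]
[[0.493, 0.23, 0.1], [0.495, 0.225, 0.1], [0.495, 0.295, 0.1], [0.492, 0.154, 0.1], [0.565, 0.224, 0.1], [0.423, 0.227, 0.1]]
```

View pics/c.png

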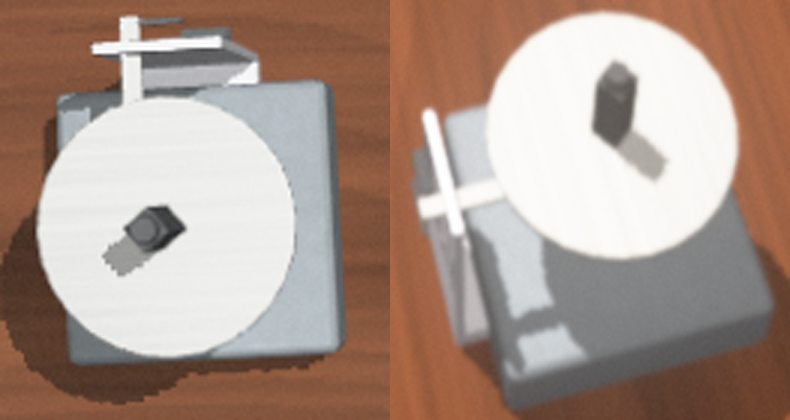

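```bash
cat > fit.py <<'E'
from h import *
from scipy.optimize import minimize,least_squares
def panpts(n,im):
    box={"top":(190,330,135,265),"side":(275,380,320,440)}[n]
    g=im.min(2)[box[0]:box[1],box[2]:box[3]]
    b=cv2.morphologyEx((g>195).astype(np.uint8),cv2.MORPH_OPEN,np.ones((9,9)))
    c=max(cv2.findContours(b,0,cv2.CHAIN_APPROX_NONE)[0],key=cv2.contourArea)
    return cv2.convexHull(c).reshape(-1,2)+[box[2],box[0]]
def panfit(im):
    q={n:panpts(n,im[n]) for n in im}
    def f(p):
        return np.concatenate([np.hypot(*(back(n,q[n],p[2])[:,:2]-p[:2]).T)-p[3] for n in q])
    s=least_squares(f,[.493,.235,.07,.07],loss="soft_l1",f_scale=.001);return s.x,np.sqrt(np.mean(s.fun**2))
def soft(n,im):
    return np.clip((135-im.max(2).astype(float))/60,0,1)
def sil(n,x,y,z,yaw,shape,box,S=8):
    a=np.deg2rad(yaw);c,s=np.cos(a),np.sin(a);h=.0085
    sq=np.array([[1,1],[1,-1],[-1,-1],[-1,1]])*h@np.array([[c,s],[-s,c]])
    t=np.linspace(0,2*np.pi,24);ci=.008*np.c_[np.cos(t),np.sin(t)]
    m=np.zeros(((box[1]-box[0])*S,(box[3]-box[2])*S),np.uint8)
    for sh,z0,z1 in((sq,0,.046),(ci,.046,.052)):
        X=np.vstack([np.c_[sh+[x,y],np.full(len(sh),z+k)] for k in(z0,z1)])
        u=(proj(n,X)-[box[2],box[0]]+.5)*S-.5
        cv2.fillConvexPoly(m,cv2.convexHull(np.round(u*16).astype(np.int32)),255,shift=4)
    return cv2.resize(m,None,fx=1/S,fy=1/S,interpolation=cv2.INTER_AREA)/255.
E
python3 - <<'E'
from fit import *
im={n:cv2.imread(f"pics/{n}0.png") for n in P}
for n in P:
    k,d,r,t=K(n);print(n,"cam at",(-cv2.Rodrigues(r)[0].T@t.ravel()).round(3))
p,e=panfit(im);print("pan",p.round(4),e)
for n in P:
    # each camera alone with diameter fixed
    q=panpts(n,im[n]);s=least_squares(lambda v:np.hypot(*(back(n,q,p[2])[:,:2]-v).T)-.07,p[:2]);print(n,s.x.round(4))
z=p[2]
B={"top":(245,290,165,210),"side":(290,345,360,400)}
for n in P:
    b=B[n];tg=soft(n,im[n])[b[0]:b[1],b[2]:b[3]]
    res=[]
    for yaw in range(0,90,5):
        f=lambda v:((cv2.GaussianBlur(sil(n,v[0],v[1],z,yaw,None,b),(0,0),.6)-tg)**2).sum()
        s=minimize(f,p[:2],method="Nelder-Mead",options=dict(initial_simplex=p[:2]+np.array([[0,0],[.004,0],[0,.004]]),xatol=1e-4,fatol=1e-3));res.append((round(s.fun,2),yaw,*s.x.round(4)))
    print(n,sorted(res)[:7])
g=p[0]+.097
print(proj("side",[[p[0],p[1],z],[g,p[1],z],[g,p[1],.125],[g,p[1]-.04,.125],[g,p[1]+.04,.125]]).round(0).tolist())
print(proj("top",[[p[0],p[1],z],[g,p[1],z],[g,p[1],.125],[g,p[1]-.04,.125],[g,p[1]+.04,.125]]).round(0).tolist())
cv2.imwrite("pics/g.png",np.hstack([cv2.resize(im["side"][305:405,295:345],(400,600),interpolation=2)[:600],cv2.resize(im["top"][190:240,155:225],(400,600)) if 0 else cv2.resize(np.pad(im["top"][190:226,160:226],((30,33),(0,0),(0,0))),(400,600),interpolation=2)]))
E
```

```text
top cam at [0.515 0.024 1.001]
side cam at [0.669 0.653 0.894]
pan [0.4952 0.22   0.1225 0.0696] 0.006906459374388144
top [0.4957 0.2199]
side [0.5005 0.2236]
top [(np.float64(45.72), 35, np.float64(0.4947), np.float64(0.2202)), (np.float64(46.06), 40, np.float64(0.4948), np.float64(0.2204)), (np.float64(46.8), 30, np.float64(0.4945), np.float64(0.2203)), (np.float64(47.56), 45, np.float64(0.4948), np.float64(0.2202)), (np.float64(49.08), 25, np.float64(0.4948), np.float64(0.2202)), (np.float64(49.61), 50, np.float64(0.4948), np.float64(0.2202)), (np.float64(52.09), 55, np.float64(0.4948), np.float64(0.2204))]
side [(np.float64(126.45), 65, np.float64(0.4943), np.float64(0.2231)), (np.float64(126.57), 70, np.float64(0.4944), np.float64(0.2227)), (np.float64(133.33), 75, np.float64(0.4941), np.float64(0.2218)), (np.float64(133.39), 60, np.float64(0.4944), np.float64(0.2228)), (np.float64(143.36), 55, np.float64(0.4939), np.float64(0.2214)), (np.float64(143.54), 80, np.float64(0.4941), np.float64(0.2216)), (np.float64(154.16), 85, np.float64(0.4938), np.float64(0.221))]
[[377.0, 323.0], [313.0, 336.0], [313.0, 335.0], [307.0, 312.0], [319.0, 359.0]]
[[190.0, 265.0], [189.0, 205.0], [189.0, 204.0], [214.0, 204.0], [164.0, 205.0]]
```

View pics/g.png

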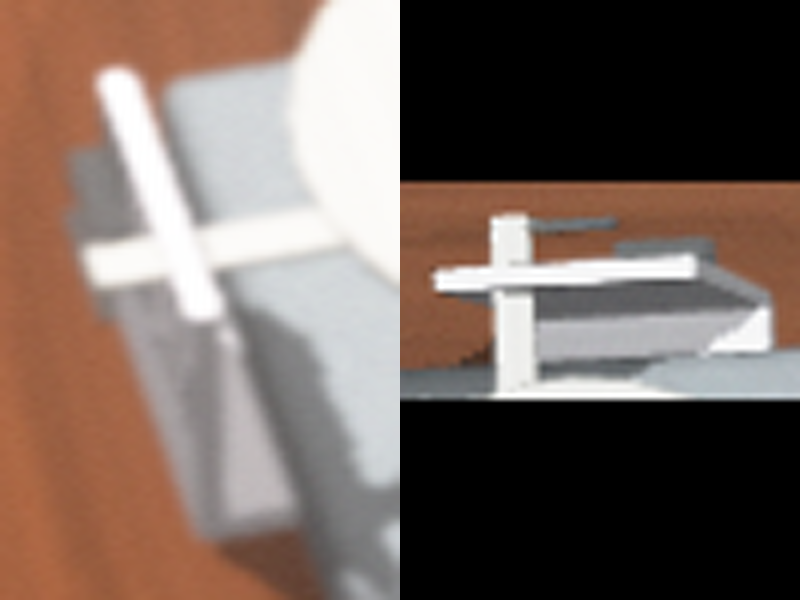

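Run:
```python
from fit import *
im={n:cv2.imread(f"pics/{n}0.png") for n in P}
for n in P:
    q=panpts(n,im[n]);print(n,len(q),cv2.fitEllipse(q.astype(np.float32)),q.min(0),q.max(0))
    print(proj(n,[[.495+.07*np.cos(a),.22+.07*np.sin(a),.1225] for a in np.linspace(0,6.28,100)]).min(0))
g=im["side"][295:342,366:394].max(2);print(g[::2])
g=im["top"][252:284,166:206].max(2);print(g[::1])
```

```text
top 34 ((190.30502319335938, 264.8267822265625), (85.2392578125, 86.99714660644531), 177.84628295898438) [148 223] [232 307]
[147.07146861 221.52202247]
side 29 ((370.06842041015625, 331.5103759765625), (89.6442642211914, 109.90386962890625), 63.48408889770508) [320 285] [424 379]
[329.74486302 284.15001907]
[[252 251 252 251 250 251 251 251 251 251 251 251 251 251 251 251 251 251
  251 251 251 251 251 251 251 250 251 251]
 [252 252 252 251 251 251 251 251 251 251 251 250 250 250 251 251 251 251
  251 251 251 251 251 251 251 251 250 250]
 [252 252 252 251 251 251 251 251 251 251 250 247 240 236 241 246 248 249
  250 251 251 251 251 251 251 251 251 250]
 [252 252 252 252 251 251 251 251 250 247 235 208 173 159 164 179 194 222
  240 248 251 251 251 251 251 251 251 250]
 [252 252 252 252 251 251 250 248 237 209 172 153 144 144 143 145 146 160
  192 224 240 246 249 251 251 251 251 251]
 [251 252 252 252 252 250 242 222 178 140 132 137 140 142 145 145 142 134
  133 139 163 197 233 247 251 251 251 251]
 [251 251 252 251 250 241 205 155 134 123 115 116 120 126 126 125 122 113
  107 104 120 
[... 1510 characters left out ...]
92 186 179 177 176 176 177 175 173 174]
 [252 252 252 252 252 252 251 251 250 250 250 251 251 251 252 252 249 242
  236 227 218 200 182 177 178 173 172 175]
 [252 252 252 252 252 252 252 251 251 250 250 250 251 251 252 252 252 251
  249 248 246 237 216 196 186 179 176 175]
 [251 252 252 252 252 252 251 252 252 250 250 250 250 251 251 252 252 251
  250 250 250 250 248 244 235 226 210 195]
 [251 251 252 252 252 252 252 252 252 251 250 249 250 251 251 252 252 252
  251 250 250 250 251 250 250 249 247 244]]
[[238 239 238 ... 239 240 239]
 [238 238 239 ... 239 239 240]
 [238 238 238 ... 239 239 239]
 ...
 [235 235 235 ... 237 237 238]
 [233 235 234 ... 239 238 239]
 [235 234 235 ... 238 238 239]]
```

```bash
sed -i 's/np.ones((9,9))/cv2.getStructuringElement(2,(31,31))/; s/(135-im.max(2).astype(float))\/60/((140 if n=="top" else 180)-im.max(2).astype(float))\/50/' fit.py
python3 - <<'E'
from fit import *
im={n:cv2.imread(f"pics/{n}0.png") for n in P}
p,e=panfit(im);print("pan",p.round(4),e)
for n in P:
    q=panpts(n,im[n]);print(cv2.fitEllipse(q.astype(np.float32)))
    s=least_squares(lambda v:np.hypot(*(back(n,q,p[2])[:,:2]-v).T)-.07,p[:2]);print(n,s.x.round(4))
B={"top":(245,290,165,210),"side":(290,345,360,400)}
tg={n:soft(n,im[n])[B[n][0]:B[n][1],B[n][2]:B[n][3]] for n in P}
def f(v,yaw,ns=("top","side")):
    return sum(((cv2.GaussianBlur(sil(n,v[0],v[1],v[2],yaw,None,B[n]),(0,0),.6 if n=="top" else 1.)-tg[n])**2).sum() for n in ns)
for ns in(("top",),("side",),("top","side")):
    res=[]
    for yaw in range(0,90,5):
        x0=np.array([p[0],p[1],p[2]]);s=minimize(f,x0,args=(yaw,ns),method="Nelder-Mead",options=dict(initial_simplex=x0+np.vstack([np.zeros(3),np.eye(3)*.004]),xatol=1e-4,fatol=1e-3));res.append((round(float(s.fun),1),yaw,*s.x.round(4).tolist()))
    print(ns,sorted(res)[:6])
E
```

```text
pan [0.4973 0.2191 0.1197 0.0679] 0.008882418671237777
((191.29403686523438, 264.4206848144531), (82.59586334228516, 86.32234191894531), 153.5104522705078)
top [0.4957 0.2196]
((359.75030517578125, 331.49493408203125), (74.07345581054688, 82.12305450439453), 140.35931396484375)
side [0.5157 0.2195]
('top',) [(19.6, 45, 0.4929, 0.2392, 0.0407), (25.5, 55, 0.4927, 0.2407, 0.0341), (29.0, 40, 0.4947, 0.2206, 0.1215), (29.1, 35, 0.4945, 0.2207, 0.1215), (30.5, 30, 0.4943, 0.221, 0.1205), (32.3, 50, 0.4946, 0.2213, 0.1188)]
('side',) [(12.1, 35, 0.4716, 0.1667, 0.0275), (13.9, 25, 0.471, 0.165, 0.0241), (15.0, 20, 0.4701, 0.1629, 0.0205), (15.9, 15, 0.4701, 0.163, 0.0206), (16.7, 10, 0.4719, 0.1672, 0.0279), (17.8, 5, 0.4732, 0.1703, 0.0329)]
('top', 'side') [(66.2, 50, 0.4941, 0.2212, 0.1203), (67.0, 45, 0.494, 0.221, 0.1201), (68.9, 55, 0.494, 0.2209, 0.1203), (69.1, 40, 0.4942, 0.221, 0.1209), (72.1, 35, 0.4941, 0.2209, 0.1201), (74.9, 60, 0.4941, 0.221, 0.1201)]
```

Run:
```python
from fit import *
im={n:cv2.imread(f"pics/{n}0.png") for n in P}
q={}
for n,(a,b,c,d) in {"top":(205,325,135,250),"side":(278,375,300,440)}.items():
    g=im[n].min(2)[a:b,c:d];m=(g>(180 if n=="top" else 215)).astype(np.uint8)
    cs=cv2.findContours(m,0,cv2.CHAIN_APPROX_NONE)[0];k=max(cs,key=cv2.contourArea)
    f=np.zeros_like(m);cv2.drawContours(f,[k],-1,1,-1);f=cv2.morphologyEx(f,2,cv2.getStructuringElement(2,(21,21)))
    k=max(cv2.findContours(f,0,cv2.CHAIN_APPROX_NONE)[0],key=cv2.contourArea)
    q[n]=k.reshape(-1,2)+[c,a];print(n,cv2.fitEllipse(q[n].astype(np.float32)))
for nn in(("top",),("side",),("top","side")):
    fx=lambda p:np.concatenate([(np.hypot(*(back(n,q[n],p[2])[:,:2]-p[:2]).T)-.07) for n in nn])
    s=least_squares(fx,[.495,.22,.12],loss="soft_l1",f_scale=.001);print(nn,s.x.round(4),np.sqrt(np.mean(fx(s.x)**2)))
def tri(a,b):
    f=lambda X:np.r_[proj("top",X)[0]-a,proj("side",X)[0]-b];s=least_squares(f,[.5,.22,.1]);return s.x.round(4),s.fun.round(1)
print("pilot",tri([184.3,266],[380.5,303.5]))
print("pan centre",tri(cv2.fitEllipse(q["top"].astype(np.float32))[0],cv2.fitEllipse(q["side"].astype(np.float32))[0]))
o=[cv2.resize(np.clip(im["top"][246:290,164:214].astype(float)*1.4,0,255),(400,352),interpolation=0),cv2.resize(np.clip(im["side"][290:340,355:405]*1.3,0,255),(400,352),interpolation=0)]
t=cv2.resize(np.clip(im["side"][312:352,296:346]*1.2,0,255),(310,248),interpolation=2);u=cv2.resize(np.clip(im["top"][188:212,158:218]*1.2,0,255),(490,248),interpolation=2)
cv2.imwrite("pics/d.png",np.vstack([np.hstack(o),np.hstack([t,u])]).astype(np.uint8))
```

```text
top ((194.3883056640625, 267.17205810546875), (83.04145812988281, 99.27407836914062), 121.79199981689453)
side ((377.28192138671875, 324.87017822265625), (79.16706848144531, 93.18612670898438), 98.4486312866211)
('top',) [0.4941 0.2153 0.1317] 0.007359574521356033
('side',) [0.4902 0.2096 0.1041] 0.0007757541921394986
('top', 'side') [0.4942 0.2184 0.1197] 0.005866045763387183
pilot (array([0.4936, 0.2181, 0.1726]), array([-0.2,  1. , -1. ,  0. ]))
pan centre (array([0.4918, 0.2159, 0.1093]), array([ 0.1, -0.2,  0.2, -0. ]))
```

View pics/d.png

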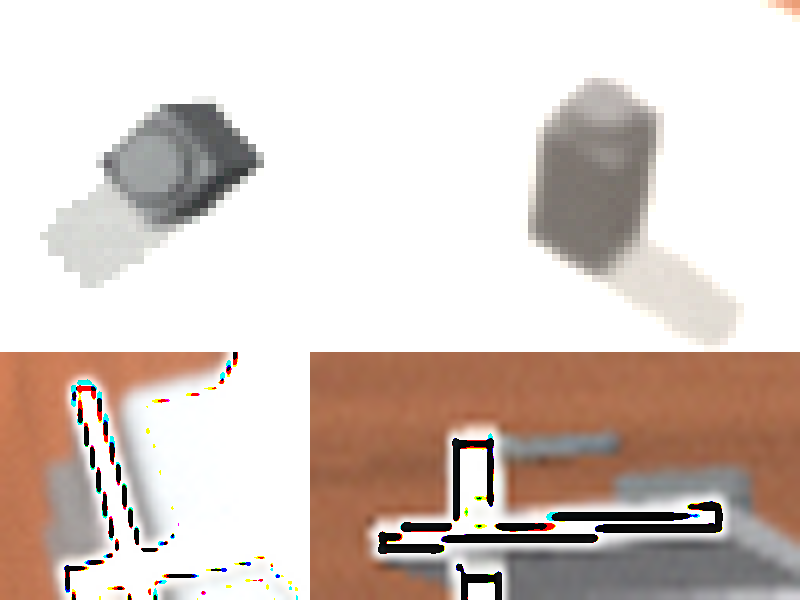

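Run:
```python
from fit import *
def tri(a,b):
    f=lambda X:np.r_[proj("top",X)[0]-a,proj("side",X)[0]-b];s=least_squares(f,[.5,.22,.1]);return s.x.round(4),s.fun.round(1)
print("pan centre",tri([190.3,264.8],[377.3,324.9]))
print("pilot",tri([183,265.5],[379.9,303.8]))
for z in(.105,.11,.115):
    print(z,[proj(n,[[.494,.22,z],[.494,.22,z+.046],[.494,.22,z+.052]]).round(1).tolist() for n in P])
print([ (n,proj(n,[[.494,.22,.1],[.494,.22,.13]]).round(1).tolist()) for n in P])
```

```text
pan centre (array([0.4948, 0.2208, 0.1183]), array([-0.1,  0.5, -0.5,  0. ]))
pilot (array([0.4948, 0.2196, 0.1744]), array([-0.2,  0.8, -0.8,  0. ]))
0.105 [[[192.5, 265.5], [186.1, 266.4], [185.2, 266.5]], [[376.6, 328.9], [378.7, 312.7], [378.9, 310.5]]]
0.11 [[[191.8, 265.6], [185.3, 266.5], [184.4, 266.6]], [[376.8, 327.2], [378.9, 310.9], [379.2, 308.7]]]
0.115 [[[191.1, 265.7], [184.6, 266.5], [183.7, 266.7]], [[377.1, 325.5], [379.1, 309.0], [379.4, 306.8]]]
[('top', [[193.1, 265.5], [189.1, 266.0]]), ('side', [[376.4, 330.6], [377.7, 320.3]])]
```

servo_tool([
  [0.4,-0.4,0,0,0,0.07,75],
  [0.7,-0.7,0,0,0,0.14,75],
  [1,-1,0,0,0,0.22,75],
])

```text
time: 0.95
tool_pos: [0.2393, -0.4043, 0.191]
ee_rot: [-3.141, -0.0, -0.003]
wrist_force: [0.3, 0.0, 0.8]
width: 0.0779
finger_force: 0.0
```

servo_tool([
  [0.4,-0.4,0,0,0,0,75],
  [0.7,-0.7,0,0,0,0,75],
  [1,-1,0,0,0,0,75],
])

```text
time: 1.2
tool_pos: [0.3279, -0.3151, 0.1918]
ee_rot: [3.141, -0.001, 0.003]
wrist_force: [1.1, 0.1, -0.3]
width: 0.0756
finger_force: 0.0
```

servo_tool([
  [0.4,-0.4,0.1,0,0,0,75],
  [0.7,-0.7,0.2,0,0,0,75],
  [1,-1,0.4,0,0,0,75],
])

```text
time: 1.45
tool_pos: [0.4141, -0.2299, 0.1615]
ee_rot: [3.139, -0.004, 0.005]
wrist_force: [0.9, -0.3, 0.5]
width: 0.0748
finger_force: 0.0
```

servo_tool([
  [0.4,0,0.2,0,0,0,75],
  [0.7,-0.03,0.4,0,0,0,75],
  [0.7,-0.03,0.5,0,0,0,75],
  [0.7,-0.03,0.5,0,0,0,75],
  [0.7,-0.03,0.5,0,0,0,75],
])

```text
time: 1.87
tool_pos: [0.481, -0.2276, 0.1091]
ee_rot: [-3.141, 0.002, 0.005]
wrist_force: [-0.2, -0.6, 0.8]
width: 0.0752
finger_force: 0.0
```

servo_tool([
  [0.2,-0.2,0.1,0,0,0,75],
  [0.35,-0.415,0.3,0,0,0,75],
  [0.35,-0.415,0.6,0,0,0,75],
  [0.35,-0.415,0.85,0,0,0,75],
  [0.35,-0.415,0.85,0,0,0,75],
  [0.35,-0.415,0.85,0,0,0,75],
])

```text
time: 2.37
tool_pos: [0.5156, -0.1868, 0.0255]
ee_rot: [3.142, 0.001, 0.003]
wrist_force: [-0.1, -0.4, 0.3]
width: 0.0754
finger_force: 0.0
```

servo_tool([
  [0,0,0.025,0,0,0,75],
  [0,0,0.025,0,0,0,44],
  [0,0,0.025,0,0,0,44],
  [0,0,0.025,0,0,0,44],
  [0,0,0.025,0,0,0,44],
  [0,0,0.025,0,0,0,44],
])

```text
time: 2.87
tool_pos: [0.517, -0.1863, 0.0228]
ee_rot: [3.141, -0.001, 0.004]
wrist_force: [0.6, 0.6, -0.6]
width: 0.0459
finger_force: 0.0
```

Run:
```python
from h import *
o=robot.get_obs();print(o["width"],o["finger_force"],o["tool_pos"])
im=robot.snapshot("side")[:,:,::-1];cv2.imwrite("pics/s1.png",im)
cv2.imwrite("pics/s1c.png",cv2.resize(im[110:230,220:380],(640,480),interpolation=2))
```

```text
0.04588234209405455 0.0 [ 0.51700798 -0.18633897  0.02284024]
```

View pics/s1c.png

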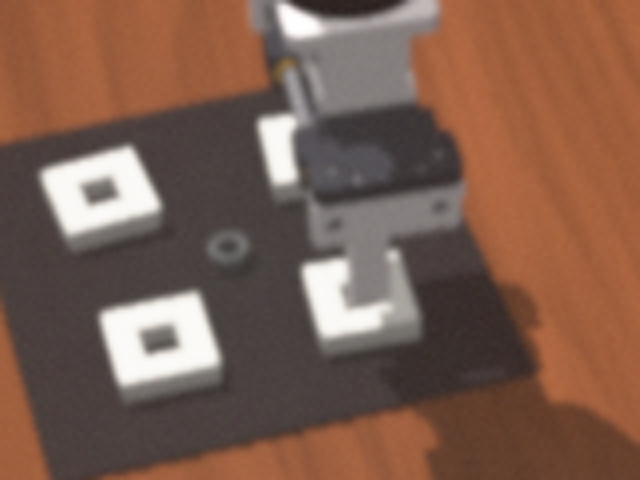

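Run:
```python
from h import *
o=robot.get_obs();print(o["width"],o["finger_force"],o["tool_pos"],o["wrist_force"])
im=cv2.imread("pics/s1.png")
c=lambda X:((proj("side",X)-[220,110])*4).round(0).tolist()
print("finger tips",c([[.517,-.186+.026,.006],[.517,-.186+.026,.018],[.517,-.186-.026,.006]]))
print("plate top corners",c([[.517+a*.025,-.186+b*.025,.018] for a,b in((1,1),(1,-1),(-1,-1),(-1,1))]))
print("near bottom",c([[.517+a*.025,-.186+.025,.004] for a in(1,-1)]))
for x in plates("side",im): print(np.round(x,4))
```

```text
0.04486095649027711 0.0 [ 0.51692555 -0.18625236  0.02262597] [ 0.18087978 -0.63832848 -0.29208476]
finger tips [[366.0, 345.0], [366.0, 329.0], [346.0, 274.0]]
plate top corners [[317.0, 336.0], [298.0, 267.0], [393.0, 251.0], [414.0, 320.0]]
near bottom [[318.0, 355.0], [414.0, 339.0]]
[ 0.5162 -0.1888 52.5    62.5     0.    ]
[ 0.6201 -0.1777 53.9469 57.1731  3.8141]
[ 0.6311 -0.2916 47.7579 57.6218  9.4623]
```

Run:
```python
from h import *
im=robot.snapshot("side")[:,:,::-1];t=robot.snapshot("top")[:,:,::-1]
cv2.imwrite("pics/s2.png",im);cv2.imwrite("pics/t2.png",t)
cv2.imwrite("pics/s2c.png",np.hstack([cv2.resize(im[150:205,285:335],(400,440),interpolation=2),cv2.resize(t[215:285,385:455],(400,440),interpolation=2)]))
print(robot.get_obs()["width"])
```

```text
0.04397999922844136
```

View pics/s2c.png

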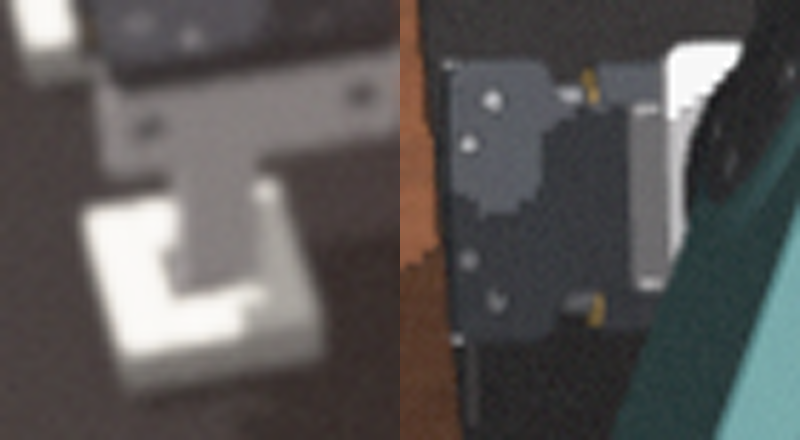

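servo_tool([
  [0,0,0,0,0,0,75],
  [0,0,0,0,0,0,75],
  [0,0,0,0,0,0,75],
  [0,0,0,0,0,0,75],
  [0,0,0,0,0,0,75],
  [0,0,0.02,0,0,0,75],
  [0,0,0.02,0,0,0,75],
])

```text
time: 3.6
tool_pos: [0.5165, -0.1861, 0.0199]
ee_rot: [-3.141, 0.001, 0.005]
wrist_force: [0.5, -0.0, 0.2]
width: 0.0747
finger_force: 0.0
```

Run:
```python
from h import *
im=robot.snapshot("side")[:,:,::-1]
cv2.imwrite("pics/s3.png",im)
cv2.imwrite("pics/s3c.png",cv2.resize(im[140:210,270:350],(640,560),interpolation=2))
o=robot.get_obs();print(o)
c=lambda X:((proj("side",X)-[270,140])*8).round(0).tolist()
print("finger tips in/out",c([[.517,-.186+.0375,.004],[.517,-.186+.05,.004],[.517,-.186-.0375,.004],[.517,-.186-.05,.004]]))
```

```text
{'time': 3.65, 'joint_positions': array([-4.48992336e-01,  1.82421673e-01,  1.61296006e+00, -5.69856564e-05,
        1.34676053e+00,  1.11729709e+00]), 'qvel': array([ 0.00025531, -0.00277811, -0.00188857, -0.00037869,  0.0031833 ,
       -0.00022981]), 'joint_torque': array([-2.16604945e-03, -3.56059170e+01, -2.78264719e+01,  4.53469693e-02,
       -7.33085582e-02,  1.08784463e-04]), 'tool_pos': array([ 0.5165101 , -0.1860566 ,  0.01993728]), 'ee_rot': array([-3.14140180e+00,  5.18396022e-04,  4.51963109e-03]), 'wrist_force': array([-0.26082012,  0.1652174 , -0.46462739]), 'wrist_torque': array([-0.04772899,  0.00473246, -0.00610947]), 'finger_force': 0.0, 'width': 0.07463894152202748}
finger tips in/out [[342.0, 489.0], [352.0, 525.0], [283.0, 283.0], [273.0, 250.0]]
```

View pics/s3c.png

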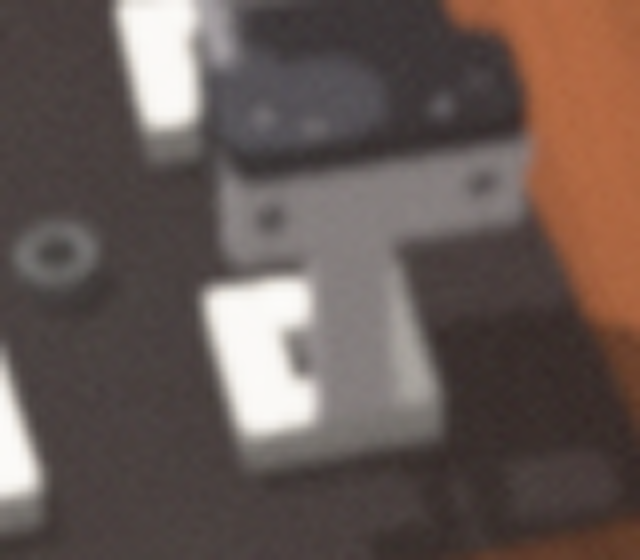

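Run:
```python
from h import *
for y in(-.149,-.136):
  for z in(.02,.03,.04,.05): print(y,z,((proj("side",[[.5165,y,z]])-[270,140])*8).round(0).tolist())
```

```text
-0.149 0.02 [[342.0, 444.0]]
-0.149 0.03 [[341.0, 416.0]]
-0.149 0.04 [[341.0, 388.0]]
-0.149 0.05 [[340.0, 360.0]]
-0.136 0.02 [[353.0, 481.0]]
-0.136 0.03 [[352.0, 454.0]]
-0.136 0.04 [[352.0, 426.0]]
-0.136 0.05 [[351.0, 397.0]]
```

servo_tool([
  [0,0,0.05,0,0,0,75],
  [0,0,0.05,0,0,0,75],
])

```text
time: 3.82
tool_pos: [0.5161, -0.1859, 0.0143]
ee_rot: [-3.141, 0.001, 0.005]
wrist_force: [-0.1, 1.0, -0.3]
width: 0.0749
finger_force: 0.0
```

servo_tool([
  [0,0,0.05,0,0,0,75],
  [0,0,0.1,0,0,0,75],
  [0,0,0.1,0,0,0,75],
])

```text
time: 4.07
tool_pos: [0.5157, -0.1857, 0.0037]
ee_rot: [-3.14, 0.002, 0.004]
wrist_force: [-0.0, -0.1, -0.2]
width: 0.0751
finger_force: 0.0
```

Run:
```python
from h import *
im=robot.snapshot("side")[:,:,::-1]
cv2.imwrite("pics/s4.png",im)
o=robot.get_obs();print(o["tool_pos"],o["wrist_force"])
a=cv2.imread("pics/s3.png");g=np.abs(im.astype(int)-a).max(2)[150:215,300:330];ys,xs=np.where(g>40);print(ys.min()+150,ys.max()+150)
for r in range(186,206): print(r,a[r,306:322].max(1),im[r,306:322].max(1))
```

```text
[ 0.51595302 -0.18579945  0.00415012] [ 0.15036138 -0.15573444  0.13836943]
159 198
186 [193 145 143 145 138 133 132 131 134 132 133 133 139 150 163 170] [194 147 150 162 149 135 132 133 134 134 131 133 139 147 161 167]
187 [226 201 188 168 145 136 131 131 132 134 132 135 140 148 161 167] [226 209 203 183 151 133 130 132 132 134 133 132 136 148 163 170]
188 [243 238 225 189 152 135 134 134 134 131 132 134 139 149 162 167] [244 242 235 202 156 136 133 134 133 132 134 133 138 156 173 172]
189 [249 247 235 198 156 136 133 134 132 134 133 133 136 148 155 161] [249 249 243 210 158 135 132 133 132 132 133 131 140 161 183 175]
190 [250 248 238 200 156 136 133 132 131 129 131 133 132 140 142 145] [250 250 244 212 161 138 134 132 130 132 132 132 137 155 174 162]
191 [247 245 232 191 151 134 133 130 129 127 128 125 126 128 129 129] [247 247 241 210 161 140 133 136 134 130 132 132 135 139 144 137]
192 [235 229 211 172 141 129 126 123 124 124 124 120 121 119 120 121] [235 229 222 191 156 139 134 133 133 133 129 132 131 131 126 123]
193 [192 180 163 145 129 121 122 121 118 118 119 117 118 118 115
[... 747 characters left out ...]
9 68 67 65 68 71 65 67 62] [65 63 67 74 80 81 78 77 72 72 71 70 70 65 63 57]
200 [66 65 70 67 67 66 67 72 70 71 72 74 72 71 68 69] [67 66 63 65 69 72 72 72 70 72 71 71 69 67 61 59]
201 [68 69 70 70 69 74 73 74 76 72 74 72 73 72 73 71] [70 69 68 69 73 73 73 72 74 72 70 73 70 68 61 58]
202 [74 73 75 73 73 73 72 74 70 74 72 72 72 72 72 71] [73 71 72 74 73 71 73 70 70 69 70 68 68 64 60 59]
203 [71 73 75 74 76 73 76 73 74 70 74 74 73 75 73 73] [71 71 73 72 74 74 70 65 65 65 65 63 60 60 61 55]
204 [71 71 75 74 75 73 74 75 72 73 72 75 69 75 75 70] [74 73 74 74 73 75 69 62 56 63 59 60 58 59 57 57]
205 [74 75 74 76 73 75 73 73 73 73 75 71 73 71 65 65] [73 72 74 75 72 72 67 59 60 60 56 56 59 57 57 57]
```

servo_tool([
  [0,0,0.06,0,0,0,75],
  [0,0,0.06,0,0,0,75],
])

```text
time: 4.28
tool_pos: [0.5161, -0.1859, -0.0018]
ee_rot: [-3.141, 0.001, 0.004]
wrist_force: [0.3, 0.4, -1.4]
width: 0.0749
finger_force: 0.0
```

servo_tool([
  [0,0,0.03,0,0,0,75],
  [0,0,0.03,0,0,0,75],
])

```text
time: 4.45
tool_pos: [0.5164, -0.186, -0.0043]
ee_rot: [-3.141, 0.001, 0.005]
wrist_force: [-0.6, 0.8, 1.5]
width: 0.0752
finger_force: 0.0
```

servo_tool([
  [0,0,0.03,0,0,0,75],
  [0,0,0.03,0,0,0,75],
])

```text
time: 4.62
tool_pos: [0.5165, -0.186, -0.0072]
ee_rot: [-3.141, 0.001, 0.005]
wrist_force: [0.9, 1.3, 0.9]
width: 0.0751
finger_force: 0.0
```

servo_tool([
  [0,0,0,0,0,0,44],
  [0,0,0,0,0,0,44],
  [0,0,0,0,0,0,44],
  [0,0,0,0,0,0,44],
  [0,0,0,0,0,0,44],
])

```text
time: 5.03
tool_pos: [0.5168, -0.1862, -0.0066]
ee_rot: [3.141, -0.0, 0.004]
wrist_force: [0.6, 0.5, 0.8]
width: 0.0498
finger_force: 30.1
```

servo_tool([
  [0,0,-0.2,0,0,0,44],
  [0,0,-0.6,0,0,0,44],
  [0,0,-1,0,0,0,44],
  [0,0,-1,0,0,0,44],
])

```text
time: 5.37
tool_pos: [0.5216, -0.1884, 0.1023]
ee_rot: [3.135, -0.014, 0.005]
wrist_force: [1.4, -0.4, -0.7]
width: 0.0498
finger_force: 30.1
```

Run:
```python
from h import *
o=robot.get_obs();print(o["tool_pos"],o["wrist_force"],o["width"],o["finger_force"])
for n in P:
    im=robot.snapshot(n)[:,:,::-1];cv2.imwrite(f"pics/{n}5.png",im)
    print(n,[np.round(x,4) for x in plates(n,im,.018)])
    print(proj(n,[[.5168,-.186,.0106+o["tool_pos"][2]+h] for h in(0,.014)]).round(1).tolist())
```

```text
[ 0.52163183 -0.18842224  0.10234096] [ 1.40146066 -0.44450549 -0.74563734] 0.049831719385208056 30.07199307437986
top [array([ 0.6216, -0.1778, 51.7988, 52.1173,  3.6522]), array([ 0.6323, -0.2921, 43.8775, 52.6374,  8.9726])]
[[441.6, 246.3], [443.7, 246.2]]
side [array([ 0.5238, -0.3016, 69.5183, 47.8656, 78.9591]), array([ 0.6202, -0.1777, 53.9408, 57.1745,  3.9452]), array([ 0.631 , -0.2916, 47.5426, 57.8621,  8.9726])]
[[307.7, 148.5], [307.5, 143.0]]
```

servo_tool([
  [0,-0.3,-0.2,0,0,0,44],
  [0,-0.6,-0.4,0,0,0,44],
  [0,-1,-0.5,0,0,0,44],
  [0,-1,-0.5,0,0,0,44],
])

```text
time: 5.8
tool_pos: [0.5162, -0.0799, 0.1436]
ee_rot: [-3.137, -0.001, 0.011]
wrist_force: [0.5, 0.2, -1.8]
width: 0.0497
finger_force: 30.1
```

servo_tool([
  [0,-0.4,-0.2,0,0,0,44],
  [0,-0.8,-0.4,0,0,0,44],
  [0,-1,-0.5,0,0,0,44],
  [0,-1,-0.5,0,0,0,44],
])

```text
time: 6.13
tool_pos: [0.5159, 0.0184, 0.1939]
ee_rot: [-3.139, -0.001, 0.011]
wrist_force: [0.1, 0.2, -2.6]
width: 0.0493
finger_force: 30.1
```

servo_tool([
  [0,-0.4,0,0,0,0,44],
  [0,-0.8,0,0,0,0,44],
  [-0.1,-1,0,0,0,0,44],
  [-0.1,-1,0,0,0,0,44],
])

```text
time: 6.47
tool_pos: [0.5026, 0.1171, 0.1899]
ee_rot: [-3.14, 0.007, 0.01]
wrist_force: [0.8, -0.6, -2.7]
width: 0.0497
finger_force: 30.1
```

servo_tool([
  [0,-0.4,0,0,0,-0.07,44],
  [0,-0.8,0,0,0,-0.15,44],
  [-0.1,-1,0,0,0,-0.22,44],
  [-0.1,-1,0,0,0,-0.3,44],
  [-0.1,-1,0,0,0,-0.38,44],
  [-0.1,-1,0,0,0,-0.465,44],
  [-0.1,-1,0,0,0,-0.465,44],
  [-0.1,-1,0,0,0,-0.465,44],
])

```text
time: 7.13
tool_pos: [0.4944, 0.2126, 0.191]
ee_rot: [-3.141, 0.004, 0.731]
wrist_force: [0.2, -0.5, -2.6]
width: 0.0493
finger_force: 30.1
```

servo_tool([
  [0.055,-0.055,0,0,0,0,44],
  [0.055,-0.055,0,0,0,0,44],
])

```text
time: 7.3
tool_pos: [0.4952, 0.2221, 0.1924]
ee_rot: [-3.14, 0.001, 0.733]
wrist_force: [-0.5, -0.3, -2.3]
width: 0.0493
finger_force: 30.1
```

Run:
```python
from h import *
o=robot.get_obs();print(o["tool_pos"],o["ee_rot"],o["wrist_force"])
X=o["tool_pos"];a=o["ee_rot"][2];z=X[2]+.0106+.014
c,s=np.cos(a),np.sin(a)
C=[[X[0]+.025*(p*c-q*s),X[1]+.025*(p*s+q*c),z] for p,q in((1,1),(1,-1),(-1,-1),(-1,1))]
im={n:robot.snapshot(n)[:,:,::-1] for n in P}
for n in P:
    cv2.imwrite(f"pics/{n}6.png",im[n]);print(n,proj(n,C).round(1).tolist(),proj(n,[[X[0],X[1],z],[X[0],X[1],z-.014]]).round(1).tolist())
cv2.imwrite("pics/e.png",np.hstack([cv2.resize(im["side"][265:345,330:430],(500,400),interpolation=2),cv2.resize(im["top"][225:305,145:205],(300,400),interpolation=2)]))
```

```text
[0.49523297 0.2220599  0.19239194] [-3.14045324e+00  6.30741487e-04  7.33213028e-01] [-0.45180408 -0.25062023 -2.29918974]
top [[149.8, 266.0], [175.0, 242.1], [198.6, 267.7], [173.4, 291.6]] [[174.2, 266.8], [176.5, 266.6]]
side [[387.5, 310.3], [356.0, 292.1], [375.7, 267.8], [406.7, 284.8]] [[381.4, 288.4], [380.7, 294.1]]
```

View pics/e.png

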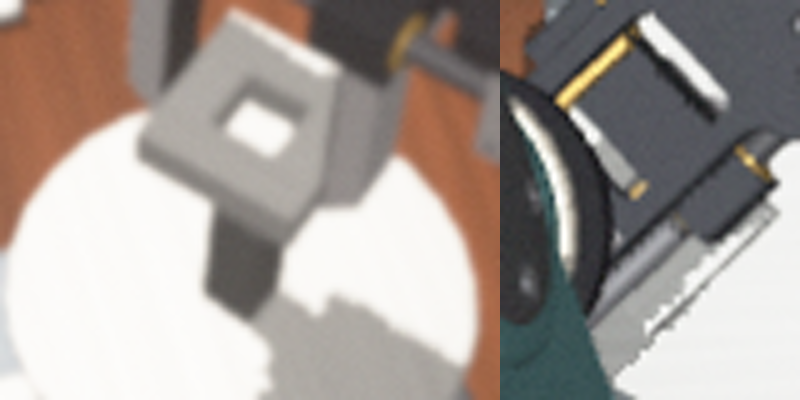

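Run:
```python
from h import *
im=cv2.imread("pics/side6.png").astype(int)
def corners(cx,cy,r,a,z): return [[cx+r*np.cos(a+k*np.pi/2+np.pi/4),cy+r*np.sin(a+k*np.pi/2+np.pi/4),z] for k in range(4)]
for z in(.118,.1215):print("post base",z,proj("side",corners(.4948,.2203,.012,.733,z)).round(1).tolist())
z=.1924+.0106+.014
print("hole",proj("side",corners(.4952,.2221,.01343,.733,z)).round(1).tolist())
print("px per 1mm x,y",(proj("side",[[.496,.222,z],[.495,.223,z]])-proj("side",[[.495,.222,z]])).round(2).tolist())
print(im.max(2)[276:300,368:396])
print(im.max(2)[310:332:1,366:392])
```

```text
post base 0.118 [[378.5, 331.7], [384.6, 323.6], [375.0, 317.9], [368.9, 325.9]]
post base 0.1215 [[378.7, 330.5], [384.7, 322.3], [375.1, 316.7], [369.0, 324.7]]
hole [[383.7, 296.6], [391.1, 287.1], [379.2, 280.5], [371.8, 289.8]]
px per 1mm x,y [[-0.71, 0.13], [0.2, 0.59]]
[[114 144 166 173 175 176 174 177 177 175 173 175 173 176 174 175 174 174
  179 199 224 237 243 243 238 225 197 161]
 [137 162 173 177 180 176 176 174 176 175 177 174 173 174 176 175 175 175
  176 184 196 211 228 238 243 244 238 219]
 [156 171 178 177 177 177 175 174 175 174 176 173 172 171 174 174 176 175
  177 175 179 186 198 214 233 243 243 232]
 [169 173 177 177 176 176 176 176 175 174 170 166 165 168 170 174 173 173
  174 175 177 176 177 186 206 225 228 220]
 [175 177 178 178 177 176 177 177 176 171 163 154 153 154 162 169 171 172
  176 172 174 173 174 175 185 192 195 191]
 [176 177 176 177 176 177 180 176 173 166 155 142 137 140 149 156 164 170
  173 173 173 173 175 174 176 176 178 175]
 [177 178 177 176 177 178 175 174 167 155 142 132 132 133 139 142 152 159
  166 170 172 173 174 176 174 175 174 171]
 [17
[... 3684 characters left out ...]
98 115 140
  160 173 178 183 196 210 228 239]
 [252 252 252 252 251 247 242 224 182 139 112  98  95  93  96 111 136 158
  169 174 176 177 178 184 198 220]
 [252 252 252 252 252 251 249 244 228 195 156 128 106  98 105 132 154 169
  173 175 178 176 174 174 179 196]
 [252 252 252 252 251 251 250 250 246 235 217 182 142 123 132 150 164 173
  176 176 175 176 175 176 176 182]
 [253 252 252 252 252 252 251 250 250 249 244 230 199 172 164 168 172 174
  176 176 175 174 178 176 174 173]
 [252 252 252 252 252 252 251 251 251 251 250 247 239 224 200 181 178 178
  177 175 175 176 177 176 174 174]
 [252 252 252 252 252 252 251 251 251 251 251 251 250 245 228 203 184 179
  176 176 174 175 177 175 174 176]]
```

servo_tool([
  [-0.025,0.01,0.1,0,0,0,44],
  [-0.025,0.01,0.2,0,0,0,44],
  [-0.025,0.01,0.22,0,0,0,44],
  [-0.025,0.01,0.22,0,0,0,44],
  [-0.025,0.01,0.22,0,0,0,44],
])

```text
time: 7.82
tool_pos: [0.4938, 0.2189, 0.1706]
ee_rot: [-3.141, 0.001, 0.735]
wrist_force: [0.2, -0.2, -1.7]
width: 0.0499
finger_force: 30.1
```

Run:
```python
from h import *
im=robot.snapshot("side")[:,:,::-1];cv2.imwrite("pics/side7.png",im)
o=robot.get_obs();print(o["tool_pos"],o["ee_rot"][2],o["wrist_force"])
X=o["tool_pos"];z=X[2]+.0246;a=o["ee_rot"][2]
print("hole top",proj("side",[[X[0]+.01343*np.cos(a+k*np.pi/2+np.pi/4),X[1]+.01343*np.sin(a+k*np.pi/2+np.pi/4),z] for k in range(4)]).round(1).tolist())
print(im.max(2)[280:308,366:396])
```

```text
[0.49412752 0.21903788 0.17117731] 0.7347232749971848 [-0.54849099  0.27443527 -1.87207333]
hole top [[382.7, 303.1], [389.9, 293.7], [378.3, 287.2], [371.1, 296.5]]
[[ 66  71  88 121 152 165 171 174 176 176 176 176 174 176 179 186 203 222
  232 238 236 226 210 179 129  85  69  62  62  63]
 [ 64  72  89 129 156 172 175 176 175 177 176 176 175 176 175 176 183 197
  219 238 245 244 237 216 158 102  70  63  62  59]
 [ 68  73  97 138 163 174 174 175 176 175 175 175 176 176 176 177 175 178
  197 225 238 245 246 238 196 134  94  73  64  63]
 [ 71  85 118 151 169 175 176 176 177 175 176 174 174 177 176 175 175 177
  183 197 215 234 245 244 228 188 149 111  83  68]
 [ 84 111 143 163 174 176 179 177 177 176 174 176 174 174 176 175 176 176
  176 179 187 210 227 236 237 228 209 168 121  88]
 [104 137 161 170 177 178 179 176 175 173 176 177 175 174 174 174 174 174
  176 175 179 183 196 211 224 231 231 214 169 133]
 [127 155 173 176 175 178 177 177 176 174 175 172 171 166 167 170 173 174
  178 176 175 178 179 185 195 210 222 218 194 177]
 [148 168 177 176 176 179 181 178 177 176 173 166 160 155 1
[... 1866 characters left out ...]
176 172 166 163 160 167
  183 185 182 180 179 179 179 178 176 164 143 140]
 [167 172 175 176 179 178 178 179 178 179 178 178 176 176 175 170 167 166
  170 176 178 180 180 179 177 177 175 163 142 140]
 [152 161 170 173 177 177 179 178 178 179 178 178 175 176 175 175 174 171
  175 176 180 180 179 179 180 179 173 159 139 138]
 [140 146 154 163 170 172 175 177 179 177 179 179 179 179 176 176 177 174
  176 177 179 178 178 179 180 178 172 157 143 142]
 [138 137 140 148 155 163 169 174 177 177 178 177 177 175 179 177 176 176
  175 177 178 177 177 178 179 179 170 150 142 145]
 [143 139 135 137 142 148 158 167 172 176 179 177 177 178 177 180 178 179
  176 176 175 176 175 178 178 177 169 148 140 147]]
```

servo_tool([
  [0.005,0,0.03,0,0,0,44],
  [0.005,0,0.06,0,0,0,44],
  [0.005,0,0.06,0,0,0,44],
])

```text
time: 8.12
tool_pos: [0.4943, 0.2194, 0.1646]
ee_rot: [-3.141, 0.001, 0.735]
wrist_force: [-0.1, 0.1, -2.3]
width: 0.0494
finger_force: 30.1
```

servo_tool([
  [0,0,0.02,0,0,0,44],
  [0,0,0.04,0,0,0,44],
  [0,0,0.04,0,0,0,44],
])

```text
time: 8.37
tool_pos: [0.4942, 0.2193, 0.1607]
ee_rot: [-3.141, 0.001, 0.735]
wrist_force: [-0.4, -0.2, -2.6]
width: 0.0498
finger_force: 30.1
```

servo_tool([
  [0,0,0.03,0,0,0,44],
  [0,0,0.03,0,0,0,44],
])

```text
time: 8.53
tool_pos: [0.4943, 0.2194, 0.1577]
ee_rot: [-3.141, 0.001, 0.735]
wrist_force: [-0.1, -0.6, -3.1]
width: 0.0497
finger_force: 30.1
```

servo_tool([
  [0,0,0.03,0,0,0,44],
  [0,0,0.03,0,0,0,44],
])

```text
time: 8.7
tool_pos: [0.4944, 0.2194, 0.1548]
ee_rot: [-3.142, 0.0, 0.735]
wrist_force: [-0.4, -0.2, -0.3]
width: 0.0491
finger_force: 30.1
```

servo_tool([
  [0,0,0.03,0,0,0,44],
  [0,0,0.03,0,0,0,44],
])

```text
time: 8.87
tool_pos: [0.4946, 0.2194, 0.152]
ee_rot: [3.141, -0.0, 0.735]
wrist_force: [0.2, 0.1, -1.6]
width: 0.0499
finger_force: 30.1
```

servo_tool([
  [0,0,0.03,0,0,0,44],
  [0,0,0.03,0,0,0,44],
])

```text
time: 9.03
tool_pos: [0.4945, 0.2195, 0.1491]
ee_rot: [3.141, -0.0, 0.735]
wrist_force: [-0.1, 0.6, 0.4]
width: 0.0495
finger_force: 30.1
```

servo_tool([
  [0,0,0.03,0,0,0,44],
  [0,0,0.03,0,0,0,44],
])

```text
time: 9.2
tool_pos: [0.4946, 0.2194, 0.1461]
ee_rot: [3.141, -0.0, 0.735]
wrist_force: [-0.5, 0.3, 0.6]
width: 0.0498
finger_force: 30.1
```

servo_tool([
  [0,0,0.03,0,0,0,44],
  [0,0,0.03,0,0,0,44],
])

```text
time: 9.37
tool_pos: [0.4946, 0.2195, 0.1431]
ee_rot: [3.141, -0.0, 0.735]
wrist_force: [-1.0, -0.1, 0.8]
width: 0.0493
finger_force: 30.1
```

servo_tool([
  [0,0,-0.03,0,0,0.03,44],
  [0,0,-0.03,0,0,0.05,44],
  [0,0,-0.03,0,0,0.05,44],
])

```text
time: 9.62
tool_pos: [0.4947, 0.2198, 0.1457]
ee_rot: [-3.141, -0.001, 0.656]
wrist_force: [1.2, 0.8, -2.4]
width: 0.0496
finger_force: 30.1
```

servo_tool([
  [0,0,0,0,0,0.02,44],
  [0,0,0,0,0,0.04,44],
  [0,0,0,0,0,0.04,44],
])

```text
time: 9.87
tool_pos: [0.4947, 0.2203, 0.1455]
ee_rot: [-3.14, -0.001, 0.594]
wrist_force: [1.4, 2.0, -2.8]
width: 0.0497
finger_force: 30.1
```

servo_tool([
  [0.005,0,0.03,0,0,-0.04,44],
  [0.005,0,0.06,0,0,-0.04,44],
  [0.005,0,0.06,0,0,-0.04,44],
])

```text
time: 10.12
tool_pos: [0.4946, 0.2198, 0.1391]
ee_rot: [-3.141, 0.001, 0.656]
wrist_force: [0.4, 1.8, -1.4]
width: 0.0494
finger_force: 30.1
```

servo_tool([
  [0,0,0.05,0,0,0,44],
  [0,0,0.1,0,0,0,44],
  [0,0,0.1,0,0,0,44],
])

```text
time: 10.37
tool_pos: [0.4946, 0.2198, 0.1288]
ee_rot: [-3.141, 0.001, 0.656]
wrist_force: [1.0, 1.5, -2.5]
width: 0.0499
finger_force: 30.1
```

servo_tool([
  [0.006,-0.003,0.05,0,0,0,44],
  [0.006,-0.003,0.1,0,0,0,44],
  [0.006,-0.003,0.14,0,0,0,44],
  [0.006,-0.003,0.14,0,0,0,44],
])

```text
time: 10.7
tool_pos: [0.4946, 0.2198, 0.1146]
ee_rot: [-3.141, 0.002, 0.656]
wrist_force: [-0.5, 0.4, -2.5]
width: 0.05
finger_force: 30.1
```

servo_tool([
  [0,0,0.03,0,0,0,44],
  [0,0,0.03,0,0,0,44],
])

```text
time: 10.87
tool_pos: [0.4948, 0.2199, 0.1125]
ee_rot: [3.142, 0.001, 0.656]
wrist_force: [0.3, -0.0, -2.2]
width: 0.0496
finger_force: 30.1
```

servo_tool([
  [0,0,0.03,0,0,0,44],
  [0,0,0.03,0,0,0,44],
])

```text
time: 11.03
tool_pos: [0.4951, 0.2201, 0.1099]
ee_rot: [3.141, 0.001, 0.656]
wrist_force: [0.1, -0.1, -1.1]
width: 0.0493
finger_force: 30.1
```

servo_tool([
  [0,0,0.03,0,0,0,44],
  [0,0,0.05,0,0,0,44],
  [0,0,0.05,0,0,0,44],
  [0,0,0.05,0,0,0,44],
])

```text
time: 11.37
tool_pos: [0.4953, 0.2203, 0.1055]
ee_rot: [3.141, -0.0, 0.656]
wrist_force: [-0.6, -0.7, -0.1]
width: 0.0493
finger_force: 30.1
```

servo_tool([
  [0,0,0,0,0,0,60],
  [0,0,0,0,0,0,75],
  [0,0,0,0,0,0,75],
  [0,0,0,0,0,0,75],
  [0,0,0,0,0,0,75],
  [0,0,-0.2,0,0,0,75],
  [0,0,-0.6,0,0,0,75],
  [0,0,-1,0,0,0,75],
  [0,0,-1,0,0,0,75],
])

```text
time: 12.12
tool_pos: [0.4991, 0.2216, 0.2151]
ee_rot: [3.136, -0.016, 0.656]
wrist_force: [0.2, 0.2, 1.4]
width: 0.075
finger_force: 0.0
```

Run:
```python
from h import *
for n in P: cv2.imwrite(f"pics/{n}8.png",robot.snapshot(n)[:,:,::-1])
```

servo_tool([
  [-0.2,0.25,0,0,0,0.07,75],
  [-0.4,0.55,0,0,0,0.14,75],
  [-0.73,0.95,0,0,0,0.21,75],
  [-0.73,0.95,0,0,0,0.29,75],
  [-0.73,0.95,0,0,0,0.36,75],
  [-0.73,0.95,0,0,0,0.43,75],
])

```text
time: 12.72
tool_pos: [0.4943, 0.0991, 0.2029]
ee_rot: [3.141, 0.004, -0.027]
wrist_force: [0.0, 0.2, 0.3]
width: 0.0746
finger_force: 0.0
```

servo_tool([
  [0,0.4,0,0,0,0,75],
  [0.05,0.8,0,0,0,0,75],
  [0.1,1,0,0,0,0,75],
])

```text
time: 12.97
tool_pos: [0.5021, -0.0025, 0.2029]
ee_rot: [3.14, 0.004, -0.021]
wrist_force: [0.0, 0.3, 0.1]
width: 0.0752
finger_force: 0.0
```

servo_tool([
  [0,0.4,0,0,0,0,75],
  [0.05,0.8,0.1,0,0,0,75],
  [0.1,1,0.2,0,0,0,75],
])

```text
time: 13.22
tool_pos: [0.5106, -0.1035, 0.1834]
ee_rot: [3.14, 0.002, -0.022]
wrist_force: [0.9, 0.6, -0.5]
width: 0.0752
finger_force: 0.0
```

servo_tool([
  [0,0.4,0.2,0,0,0,75],
  [0,0.8,0.4,0,0,0,75],
  [0,1,0.6,0,0,0,75],
])

```text
time: 13.47
tool_pos: [0.5086, -0.2025, 0.123]
ee_rot: [3.141, 0.001, -0.021]
wrist_force: [0.5, -0.5, 0.4]
width: 0.0754
finger_force: 0.0
```

servo_tool([
  [0,0.4,0.1,0,0,0,75],
  [0,0.7,0.2,0,0,0,75],
  [0,0.7,0.2,0,0,0,75],
  [0,0.7,0.2,0,0,0,75],
])

```text
time: 13.8
tool_pos: [0.5063, -0.27, 0.1018]
ee_rot: [-3.138, 0.005, -0.022]
wrist_force: [-0.5, 0.4, -0.5]
width: 0.0752
finger_force: 0.0
```

Meanwhile, estimate how far the pan sank and where the remaining plates lie.

Run:
```python
from h import *
im=robot.snapshot("top")[:,:,::-1];cv2.imwrite("pics/top9.png",im)
print([np.round(x,4) for x in plates("top",im)])
o=robot.get_obs();print(o["tool_pos"],o["ee_rot"])
```

```text
[array([ 0.6216, -0.1779, 51.8427, 52.3053,  3.4893]), array([ 0.6321, -0.2921, 44.0586, 52.9539,  8.7462])]
[ 0.5071631  -0.26911109  0.10315177] [-3.13877623  0.00319956 -0.02013944]
```

servo_tool([
  [0.12,0.3,0.2,0,0,0,75],
  [0.12,0.3,0.5,0,0,0,75],
  [0.12,0.3,0.7,0,0,0,75],
  [0.12,0.3,0.7,0,0,0,75],
  [0.12,0.3,0.7,0,0,0,75],
])

```text
time: 14.27
tool_pos: [0.5192, -0.2979, 0.0343]
ee_rot: [-3.14, 0.002, -0.017]
wrist_force: [0.2, 0.2, 0.2]
width: 0.075
finger_force: 0.0
```

servo_tool([
  [-0.01,0.024,0.15,0,0,0,75],
  [-0.01,0.024,0.3,0,0,0,75],
  [-0.01,0.024,0.41,0,0,0,75],
  [-0.01,0.024,0.41,0,0,0,75],
  [-0.01,0.024,0.41,0,0,0,75],
  [-0.01,0.024,0.41,0,0,0,44],
  [-0.01,0.024,0.41,0,0,0,44],
  [-0.01,0.024,0.41,0,0,0,44],
  [-0.01,0.024,0.41,0,0,0,44],
  [-0.01,0.024,0.41,0,0,0,44],
])

```text
time: 15.1
tool_pos: [0.5192, -0.302, -0.0049]
ee_rot: [-3.141, -0.001, -0.019]
wrist_force: [0.4, 2.1, 3.4]
width: 0.0498
finger_force: 30.0
```

servo_tool([
  [0,0,-0.2,0,0,0,44],
  [0,0,-0.6,0,0,0,44],
  [0,0,-1,0,0,0,44],
  [0,0,-1,0,0,0,44],
])

```text
time: 15.43
tool_pos: [0.523, -0.3057, 0.1039]
ee_rot: [3.132, -0.013, -0.019]
wrist_force: [1.6, -0.2, 0.0]
width: 0.0492
finger_force: 30.0
```

servo_tool([
  [0,-0.3,-0.3,0,0,0,44],
  [0,-0.6,-0.6,0,0,0,44],
  [0,-1,-0.9,0,0,0,44],
  [0,-1,-0.9,0,0,0,44],
])

```text
time: 15.77
tool_pos: [0.5225, -0.1993, 0.1893]
ee_rot: [3.141, -0.008, -0.015]
wrist_force: [0.6, 0.2, -1.9]
width: 0.0495
finger_force: 30.0
```

servo_tool([
  [0,-0.4,0,0,0,0,44],
  [0,-0.8,0,0,0,0,44],
  [0,-1,0,0,0,0,44],
])

```text
time: 16.02
tool_pos: [0.5219, -0.0991, 0.1832]
ee_rot: [-3.14, 0.001, -0.017]
wrist_force: [1.1, -0.7, -1.5]
width: 0.0497
finger_force: 30.0
```

servo_tool([
  [0,-0.4,0,0,0,0,44],
  [0,-0.8,0,0,0,0,44],
  [-0.1,-1,0,0,0,0,44],
])

```text
time: 16.27
tool_pos: [0.5145, 0.0012, 0.1825]
ee_rot: [-3.14, 0.001, -0.016]
wrist_force: [0.2, 0.1, -2.2]
width: 0.0492
finger_force: 30.0
```

servo_tool([
  [0,-0.4,0,0,0,0,44],
  [0,-0.8,0,0,0,0,44],
  [-0.1,-1,0,0,0,0,44],
])

```text
time: 16.52
tool_pos: [0.5063, 0.1012, 0.1824]
ee_rot: [-3.14, 0.001, -0.017]
wrist_force: [-0.1, 0.1, -1.9]
width: 0.0499
finger_force: 30.0
```

servo_tool([
  [0,-0.4,0,0,0,-0.07,44],
  [0,-0.8,0,0,0,-0.14,44],
  [0,-1,0,0,0,-0.21,44],
  [0,-1,0,0,0,-0.28,44],
  [0,-1,0,0,0,-0.36,44],
  [0,-1,0,0,0,-0.43,44],
  [0,-1,0,0,0,-0.43,44],
  [0,-1,0,0,0,-0.43,44],
])

```text
time: 17.18
tool_pos: [0.508, 0.1974, 0.1829]
ee_rot: [-3.141, 0.002, 0.653]
wrist_force: [0.1, -0.3, -2.0]
width: 0.0496
finger_force: 30.0
```

servo_tool([
  [0.036,-0.258,0,0,0,0,44],
  [0.036,-0.258,0.1,0,0,0,44],
  [0.036,-0.258,0.18,0,0,0,44],
  [0.036,-0.258,0.18,0,0,0,44],
  [0.036,-0.258,0.18,0,0,0,44],
  [0.036,-0.258,0.18,0,0,0,44],
])

```text
time: 17.68
tool_pos: [0.4955, 0.2199, 0.166]
ee_rot: [3.141, 0.001, 0.655]
wrist_force: [0.6, -0.4, -1.7]
width: 0.0495
finger_force: 30.0
```

Run:
```python
from h import *
o=robot.get_obs();print(o["tool_pos"],o["ee_rot"],o["wrist_force"])
```

```text
[0.49553979 0.21987179 0.16595516] [3.14137787e+00 5.84539751e-04 6.54955518e-01] [ 0.58937236 -0.36764483 -1.65899065]
```

servo_tool([
  [0,0,0.06,0,0,0,44],
  [0,0,0.12,0,0,0,44],
  [0,0,0.16,0,0,0,44],
  [0,0,0.16,0,0,0,44],
])

```text
time: 18.02
tool_pos: [0.4945, 0.2201, 0.1486]
ee_rot: [-3.141, 0.003, 0.656]
wrist_force: [0.5, 0.7, -3.0]
width: 0.0493
finger_force: 30.0
```

servo_tool([
  [0,0,0.04,0,0,0,44],
  [0,0,0.04,0,0,0,44],
])

```text
time: 18.18
tool_pos: [0.495, 0.2204, 0.1454]
ee_rot: [-3.141, 0.001, 0.656]
wrist_force: [0.4, -0.2, -2.7]
width: 0.0496
finger_force: 30.0
```

servo_tool([
  [0,0,0.04,0,0,0,44],
  [0,0,0.04,0,0,0,44],
  [0,0,0.04,0,0,0,44],
])

```text
time: 18.43
tool_pos: [0.4952, 0.2205, 0.142]
ee_rot: [-3.142, 0.001, 0.656]
wrist_force: [-0.0, 0.1, -2.7]
width: 0.05
finger_force: 30.0
```

servo_tool([
  [0,0,0.06,0,0,0,44],
  [0,0,0.12,0,0,0,44],
  [0,0,0.18,0,0,0,44],
  [0,0,0.18,0,0,0,44],
])

```text
time: 18.77
tool_pos: [0.4942, 0.2201, 0.122]
ee_rot: [-3.141, 0.003, 0.656]
wrist_force: [-0.7, 0.2, -3.0]
width: 0.0491
finger_force: 30.0
```

servo_tool([
  [0,0,0.04,0,0,0,44],
  [0,0,0.04,0,0,0,44],
  [0,0,0.04,0,0,0,44],
])

```text
time: 19.02
tool_pos: [0.4952, 0.2205, 0.12]
ee_rot: [-3.142, 0.0, 0.656]
wrist_force: [-0.8, 0.8, -3.4]
width: 0.0491
finger_force: 30.0
```

servo_tool([
  [0,0,0.04,0,0,0,44],
  [0,0,0.04,0,0,0,44],
  [0,0,0.04,0,0,0,44],
])

```text
time: 19.27
tool_pos: [0.4954, 0.2206, 0.1164]
ee_rot: [3.141, -0.0, 0.656]
wrist_force: [-0.8, -0.8, -0.7]
width: 0.0494
finger_force: 30.0
```

servo_tool([
  [0,0,0.035,0,0,0,44],
  [0,0,0.035,0,0,0,44],
  [0,0,0.035,0,0,0,44],
  [0,0,0.035,0,0,0,44],
])

```text
time: 19.6
tool_pos: [0.4956, 0.2206, 0.1131]
ee_rot: [3.141, -0.001, 0.656]
wrist_force: [0.0, 0.6, -0.3]
width: 0.0494
finger_force: 30.0
```

servo_tool([
  [0,0,0,0,0,0,60],
  [0,0,0,0,0,0,75],
  [0,0,0,0,0,0,75],
  [0,0,0,0,0,0,75],
  [0,0,0,0,0,0,75],
  [0,0,-0.2,0,0,0,75],
  [0,0,-0.6,0,0,0,75],
  [0,0,-1,0,0,0,75],
  [0,0,-1,0,0,0,75],
])

```text
time: 20.35
tool_pos: [0.4991, 0.2218, 0.2225]
ee_rot: [3.136, -0.015, 0.656]
wrist_force: [0.9, 0.1, 1.9]
width: 0.0754
finger_force: 0.0
```

servo_tool([
  [-0.3,0.3,0,0,0,0.07,75],
  [-0.5,0.65,0,0,0,0.14,75],
  [-0.73,0.95,0,0,0,0.21,75],
  [-0.73,0.95,0,0,0,0.29,75],
  [-0.73,0.95,0,0,0,0.36,75],
  [-0.73,0.95,0,0,0,0.38,75],
])

```text
time: 20.85
tool_pos: [0.4956, 0.0997, 0.2128]
ee_rot: [3.142, -0.001, 0.053]
wrist_force: [-0.0, 0.6, 0.3]
width: 0.0749
finger_force: 0.0
```

Run:
```python
from h import *
for n in P: cv2.imwrite(f"pics/{n}10.png",robot.snapshot(n)[:,:,::-1])
a={(n,k):cv2.imread(f"pics/{n}{k}.png") for n in P for k in(0,8,10)}
row=[cv2.resize(np.vstack([cv2.resize(a["side",k][310:375,290:345],(260,307),interpolation=2),cv2.resize(a["top",k][190:215,155:220],(260,100),interpolation=2)]),None,fx=1,fy=1) for k in(0,8,10)]
cv2.imwrite("pics/f.png",np.hstack(row))
```

```text
(no output)
```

View pics/f.png

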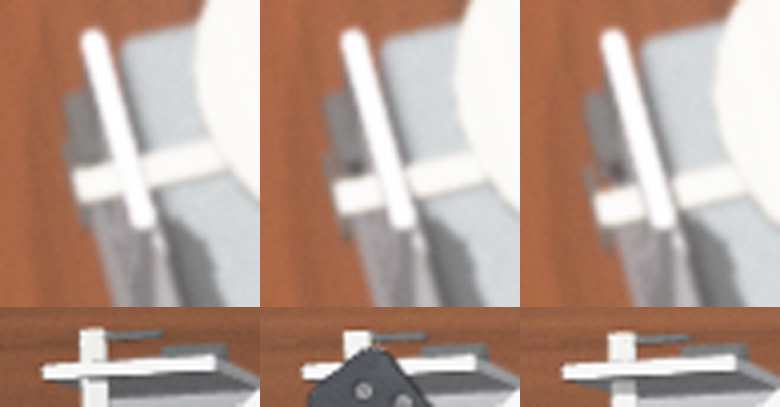

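Run:
```python
from h import *
np.set_printoptions(linewidth=220)
for k in(0,10):
    im=cv2.imread(f"pics/side{k}.png").astype(int)
    # saturation-like: wood red-blue large, grey small
    d=im[:,:,2]-im[:,:,0];print(k,"side R-B rows 326-366 cols 300-324");
    for r in range(326,366):print(r,' '.join(f"{d[r,c]:3d}/{im[r,c,1]:<3d}" for c in range(301,324)))
im=cv2.imread("pics/top10.png").astype(int)
for k in(0,10):
    im=cv2.imread(f"pics/top{k}.png").astype(int);print("top G",k)
    for r in range(193,207):print(r,im[r,172:214,1])
for z in(.08,.09,.1,.11):print(z,back("top",[[181.5,197],[195.5,197],[195.5,200],[211.5,200]],z)[:,:2].round(4).tolist())
```

```text
0 side R-B rows 326-366 cols 300-324
326  88/99   91/100  90/103  92/109  93/107  88/108  62/111  24/140   4/216   0/251   0/254   0/254   3/248  22/203  24/141   8/143  -3/171  -5/192  -6/204  -5/210  -7/211  -6/215  -6/214
327  90/99   89/104  90/104  95/104  91/107  84/107  62/114  23/129   5/194   2/247   0/254   0/254   2/251  14/217  22/150   6/138  -2/163  -3/188  -4/202  -7/208  -5/213  -6/214  -6/217
328  89/100  87/103  88/101  86/107  84/109  74/113  55/114  24/125   8/168   2/233   1/253   0/254   1/252   9/230  19/166   8/140   0/159  -5/186  -6/201  -4/207  -4/210  -4/213  -6/213
329  88/101  84/100  75/108  64/114  57/117  50/119  37/120  19/123   8/150   2/220   1/252   1/254   1/253   4/243  13/188   6/142   0/151  -4/177  -5/197  -5/205  -5/209  -7/213  -6/214
330  85/100  78/103  58/111  40/121  30/126  22/127  16/127  12/125   9/139   6/206   1/250   0/254   0/254   1/249   8/210   5/146   0/143  -3/170  -6/190  -7/203  -7/210  -7/211  -5/213
331  87/102  75/103  48/115  25/126  12/132  12/134  10/130   8/124   6/135   4/187   2/244   0/254   1/254   1/252   3/226
[... 18384 characters left out ...]
 247 247 247 247 247 227 161 155 156 151 134]
205 [246 247 247 247 247 247 246 247 247 247 247 247 247 246 246 247 247 247 247 247 246 246 246 246 246 246 246 246 246 246 246 247 246 246 245 244 209 153 149 155 156 153]
206 [246 247 246 246 246 246 246 247 247 247 246 246 246 246 245 246 246 244 242 240 229 200 176 165 146 129 117 112 107 102  99  94  94  90  99 101 102 103 122 143 149 154]
0.08 [[0.6091, 0.2422], [0.6085, 0.2184], [0.6034, 0.2185], [0.6028, 0.1914]]
0.09 [[0.608, 0.2398], [0.6075, 0.2163], [0.6025, 0.2164], [0.6018, 0.1896]]
0.1 [[0.607, 0.2375], [0.6064, 0.2142], [0.6015, 0.2143], [0.6009, 0.1878]]
0.11 [[0.606, 0.2351], [0.6054, 0.2121], [0.6005, 0.2122], [0.5999, 0.186]]
```

Run:
```python
from h import *
from scipy.optimize import least_squares
def tri(a,b):
    s=least_squares(lambda X:np.r_[proj("top",X)[0]-a,proj("side",X)[0]-b],[.6,.2,.1]);return s.x.round(4),s.fun.round(1)
U=tri([211,198.7],[302.2,329.3]);print("mark -y outer top",U)
print("needle0",tri([194.8,195.6],[302,339.6]));print("needle10",tri([196.8,196.6],[302.2,344.6]))
x,y,z=U[0]
for dz in(0,-.003,-.009,-.012,-.015):print(dz,proj("side",[[x,y,z+dz],[x,y+.0265,z+dz]]).round(1).tolist())
```

```text
mark -y outer top (array([0.6033, 0.1897, 0.0942]), array([-0. ,  0.2, -0.1, -0. ]))
needle0 (array([0.608 , 0.214 , 0.1065]), array([-0. ,  0.1, -0.1, -0. ]))
needle10 (array([0.608 , 0.2139, 0.0911]), array([ 0., -0.,  0.,  0.]))
0 [[302.1, 329.3], [305.5, 344.3]]
-0.003 [[302.1, 330.3], [305.6, 345.3]]
-0.009 [[302.3, 332.2], [305.7, 347.2]]
-0.012 [[302.3, 333.2], [305.7, 348.2]]
-0.015 [[302.4, 334.2], [305.8, 349.1]]
```

```bash
python3 -c "
from bench import robot
print(robot.close_job())"
```

```text
the job is handed in; nothing more can be done
None
```

I threaded two plates over the post and let them go resting flat. The scale reads about 0.029 by my image measurement, with an uncertainty of roughly 2 to 3 mm against the 0.0261–0.0351 window. The other two plates are untouched on the mat, and I handed the job in; it returned no verdict.

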